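# Set up the wax injector for the next batch of ring moulds

### The job

Get the wax injector ready for the next batch: turn the scale sleeve of the pressure regulator to 6, slide the two finished moulds that are standing in the feed lane out onto the cooling plate beside it, and slide every mould waiting on the bench in front of the lane into it, side by side, each with a long side flat against the fence. The moulds are loose halves, so keep them flat on the bench and do not lift them, and leave the other things on the bench where they are. When the sleeve, the lane and the plate are all as asked, press the start button all the way down and take your hand away.

Things in the scene. Friction and masses are not known exactly. Their poses are not given: they have to be found in the camera images.
- sleeve (a joint): scale sleeve on the regulator, rad: clockwise seen from above it grows from 0 (scale 0 at the index) to 5.236 (scale 10), with stops. A detent every 0.5236 rad is one number: 6 is 3.142. Let go, it springs into the nearest detent; each takes about 0.15 N m to pass. Lines and numerals 0 2 4 6 8 10 are on its black skirt; index: black line at the skirt's rim on the regulator's -x side
- sleeve_grip (a point): on the sleeve's vertical axis, 105 mm above the bench: the height to grip at. The knurled steel sleeve is 40 mm across and stands 78 to 121 mm above the bench; the scale skirt below it is 80 mm across, its top at 78 mm; the index post beside it reaches 79 mm, nothing else is higher. Turns with the sleeve
- regulator: fixed pressure regulator, aluminium block 56 mm square on a 90 mm square foot, the scale sleeve on top, 121 mm high in all; origin: centre of the foot's underside, z up, the index on its -x side
- lane: fixed feed lane, origin at the foot of the fence's front face, mid-length; x through the fence away from the robot, y along it. Grey plate flush with the bench: 115 mm to -x (green strip), 170 mm either side (black end lines). Fence 25 mm high, x 0 to 12 mm, y within 172 mm. The clamp, a white box 110 mm square, 127 mm high (189 with the cylinder on it), is centred at x -30, y 315 mm
- cooling: aluminium cooling plate let in flush with the bench, 150 mm (its x) by 200 mm (its y) with a dark border, past the lane's -y end (its sides lie along the lane's axes); origin: its centre at bench height. A mould with its centre within 50 mm in x and 75 mm in y counts as on it
- mould_a: rubber mould, a plain pink rounded block 52 mm (its x) by 66 mm (its y, the long side) by 30 mm high, 0.12 kg, two keyed halves with a dark parting line half way up; origin: centre of its underside; waiting on the bench in front of the lane; may be absent (None)
- mould_b: rubber mould, a plain pink rounded block 52 mm (its x) by 66 mm (its y, the long side) by 30 mm high, 0.12 kg, two keyed halves with a dark parting line half way up; origin: centre of its underside; as mould_a
- mould_c: rubber mould, a plain pink rounded block 52 mm (its x) by 66 mm (its y, the long side) by 30 mm high, 0.12 kg, two keyed halves with a dark parting line half way up; origin: centre of its underside; as mould_a
- mould_d: rubber mould, a plain pink rounded block 52 mm (its x) by 66 mm (its y, the long side) by 30 mm high, 0.12 kg, two keyed halves with a dark parting line half way up; origin: centre of its underside; as mould_a
- finished_a: rubber mould, a plain pink rounded block 52 mm (its x) by 66 mm (its y, the long side) by 30 mm high, 0.12 kg, two keyed halves with a dark parting line half way up; origin: centre of its underside; finished, standing in the lane at the start, clear of the fence, on its -y side
- finished_b: rubber mould, a plain pink rounded block 52 mm (its x) by 66 mm (its y, the long side) by 30 mm high, 0.12 kg, two keyed halves with a dark parting line half way up; origin: centre of its underside; finished, standing in the lane at the start, clear of the fence, on its +y side
- start (a joint): start button, travel in m: 0 released, 0.006 fully down; springs back, fully down takes 5 N, counts as pressed past 0.004
- start_top (a point): centre of the top of the blue start button, 28 mm across, 68 mm above the bench; pressed straight down. It stands in a 44 mm steel ring at the end nearer the robot of a fixed white box (150 by 85 by 50 mm high) whose other end, 77 mm away, carries a red emergency stop 78 mm high
- spray: bystander: white spray can 54 mm across, 190 mm high; origin: centre of its underside
- bowl: bystander: white bowl, 110 mm across, 45 mm high; origin: centre of its underside
- talc: bystander: small white jar, 40 mm across, 38 mm high; origin: centre of its underside
- tweezers: bystander: steel tweezers 122 by 12 by 8 mm, lying along their x; origin: centre of the underside
- brush: bystander: brush 130 mm long, lying along its x; origin: on its underside
- pattern: bystander: green wax ring pattern, 46 by 28 by 6 mm, lying flat among the waiting moulds; origin: under the ring's centre
There are look-alikes about, which are no part of the job. Leave any green or purple look-alike of the mould_c alone.

How it is judged:
By the outcome, as a careful person would: the job done as asked, in the order asked, and still so for the second after the job is handed in, with the robot touching nothing.
Of mould_a, mould_b, mould_c, mould_d only 3 to 4 are there at a start; the rules pass over those that are not, and their reading is None.
At some moment in a run one of mould_a, mould_b, mould_c, mould_d, finished_a, finished_b may be knocked a few centimetres aside while the robot is not near it.
Once in a run the grip may slacken for a moment while it holds something.
It also fails if it takes over 210 s, if anything falls off the work surface, if the arm or the gripper's body presses on something with over 40 N, if the wrist force passes 120 N, or if a joint passes its speed limit or range.

### The arm

A 6-joint arm with a two-finger parallel gripper is mounted at the origin on the work surface. World frame = base frame: x ahead of the robot, y to its left, z up, the work surface at z = 0. Lengths are in mm, angles in rad, forces in N, time in s.
With the tool pointing down it reaches from about 275 to 825 mm from the base axis. Payload 4.9 kg.
Tool frame: the origin (TCP) lies at the very end of the fingers, on their centre line; the grasp point (between the pads) lies 19 mm behind it; z points along the fingers, y is the direction in which the jaws open and shut (so a half turn about z gives the same grasp; the last joint's range is limited). The gripper opens to 85 mm and grips with 20 to 120 N. Pads are 22 mm wide; open, the fingers measure 114 mm over their backs; the gripper's body (76 mm by 85 mm) begins 54 mm behind the grasp point. The pads swing forward as they close: fully open they stand 13 mm farther back than shut.
Start: joints at [1.115, 0.326, -0.193, 1.052, 0, 1.437], TCP at [173.946, 521.787, 231.281] pointing down, gripper open.
Joint ranges: [-2.65, 2.65], [-0.97, 1.79], [-1.3, 1.35], [-1.93, 2.1], [-1.47, 1.37], [-3.14, 3.14]. Speed limits (rad/s): [2.57, 2.57, 3.14, 3.14, 3.14, 3.14].

### API

Orientations are given as [roll, pitch, yaw] about the fixed x, y, z axes, in that order (R = Rz(yaw) Ry(pitch) Rx(roll)).
In Python, from bench import bot, solve_ik, imaging gives the robot as it stands. Calls block until the motion is done:
- bot.move_ptp(position, orientation): joint-space move of the TCP to a pose.
- bot.movel(position, rot=None, max_speed=150, threshold=None): straight line of the TCP; rot=None keeps the orientation; max_speed is the mean speed in mm/s. With threshold (N) it stops when the force on the tool has changed by that much, and returns True; else False.
- bot.move_j(angles): joint-space move.
- bot.grip(opening, effort=None): opening from 0.0 (shut) to 1.0 (fully open); effort is the grip in N (None keeps the last); returns when the fingers have stopped.
- bot.dwell(seconds).
- solve_ik(position, orientation): joint angles nearest the present ones, or None.
- bot.get_state(): the state.
- imaging.capture(name): name is "scene" or "top" or "wrist"; returns the picture (384x512x3 uint8, blue, green, red); there is no depth.
- imaging.camera_model(name): a dict with "K" (3x3 intrinsics, pixels), "position" and "rotation" of the camera in the world. Camera axes: x right, y up, looking along -z (the intrinsics and any distortion apply to the point x, -y, -z); pixel columns grow to the right and rows downward; lengths in mm; the calibration is good to about 2 mm. The wrist camera is an equidistant fisheye: a pixel r from the principal point sees the ray r / f radians off the axis. A picture is of the moment at which its call begins: read the wrist's pose just before it. camera_model takes no time and is no camera call; for the wrist camera it gives the pose at the moment of the call.
A pose or a line that the arm cannot do raises bot.IKError and nothing moves.
- bot.sign_off(): hands the job in, once; it reports no verdict.
The state is a dict: "t": time; "qpos": joint angles; "joint_velocities": joint speeds; "effort": joint torques, N m; "tcp_pos": TCP position; "orientation": TCP orientation; "contact_force": force on the tool from outside, world axes, zero at the start; "wrist_torque": the same for the moment, N m; "opening": opening from 0.0 (shut) to 1.0 (fully open).
Only numpy, scipy, OpenCV 4.12 (cv2) and the standard library are available. Lean on these libraries where they do the work, as an engineer would, in place of code of your own. Each camera call takes 0.05 s, during which the arm holds its last target.

## Working session

There is one attempt and no reset: what is moved stays moved. The work goes in short steps, each a Python script; the robot and the scene stay as the last script left them, time stands still between calls to the robot, and variables do not carry over. Pictures are saved under pics/ and viewed, and the job is handed in when it is done.

```bash
ls; mkdir -p pics; python3 - <<'E'
from bench import bot, imaging
import cv2
for n in("scene","top","wrist"):
    m=imaging.camera_model(n); print(n,m)
    cv2.imwrite(f"pics/{n}0.png",imaging.capture(n))
print(bot.get_state())
E
```

```text
pics
scene {'K': array([[468.25696282,   0.        , 256.69323614],
       [  0.        , 468.25696282, 185.02551094],
       [  0.        ,   0.        ,   1.        ]]), 'position': array([1234.05818893,  964.26021831, 1090.04922405]), 'rotation': array([ 0.89031752, -0.01599828,  2.49358139])}
top {'K': array([[418.61490399,   0.        , 254.2712241 ],
       [  0.        , 418.61490399, 194.69021607],
       [  0.        ,   0.        ,   1.        ]]), 'position': array([ 248.20284849,  -23.92810398, 1281.56003985]), 'rotation': array([ 0.19083814, -0.0056359 , -1.59242568])}
wrist {'K': array([[297.31863964,   0.        , 253.90978438],
       [  0.        , 297.31863964, 189.71708804],
       [  0.        ,   0.        ,   1.        ]]), 'position': array([ 97.98899194, 547.35164226, 373.88527851]), 'rotation': array([-0.31631473,  0.00160062,  1.24992284])}
{'t': 0.15, 'qpos': array([ 1.11479345e+00,  3.26793525e-01, -1.93350562e-01,  1.05204847e+00,
        1.08429537e-05,  1.43660232e+00]), 'joint_velocities': array([-6.07371495e-04, -1.86161636e-03,  2.92097694e-03, -1.80494178e-03,
        4.63156409e-05, -2.13715057e-03]), 'effort': array([-5.73424059e-04, -4.43702102e+01,  2.62664831e+01,  1.04182150e-02,
       -2.24969408e-04,  2.65348490e-06]), 'tcp_pos': array([173.73358218, 521.35348573, 230.67228517]), 'orientation': array([-3.14021042e+00, -1.97549693e-04,  2.81978364e+00]), 'contact_force': array([-0.5129108 , -0.86552211,  0.32206244]), 'wrist_torque': array([ 0.00928897, -0.01915523,  0.05404541]), 'opening': 0.9934705365731704}
```

View pics/top0.png

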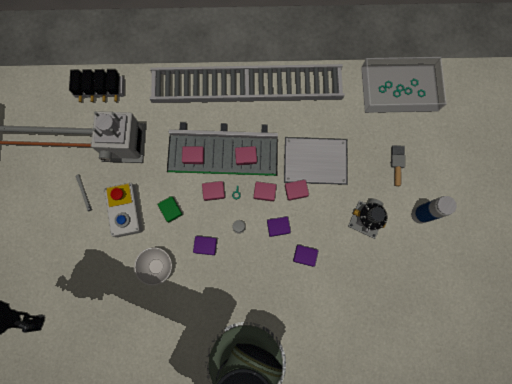

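View pics/scene0.png

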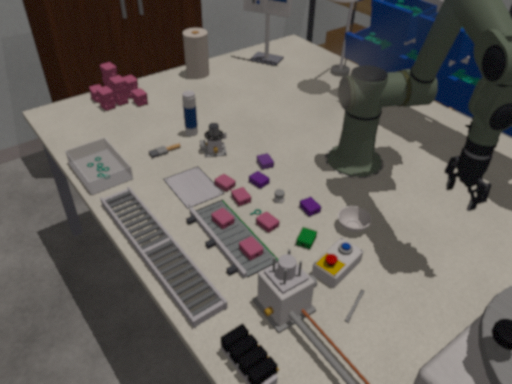

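View pics/wrist0.png

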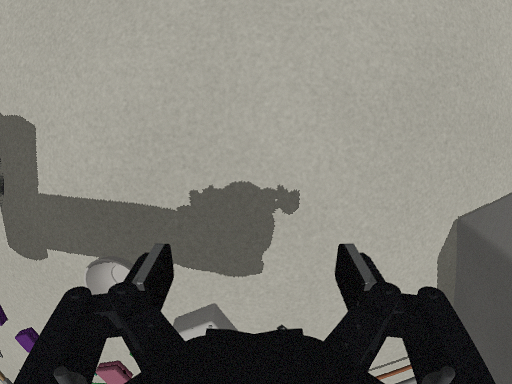

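```bash
cat > h.py <<'E'
from bench import bot, solve_ik, imaging
import cv2, numpy as np
from scipy.spatial.transform import Rotation as Ro
def proj(n,P,m=None):
    m=m or imaging.camera_model(n); R=Ro.from_euler('xyz',m['rotation']).as_matrix(); K=m['K']
    c=(np.atleast_2d(P)-m['position'])@R; x,y,z=c[:,0],-c[:,1],-c[:,2]
    if n=='wrist':
        r=np.hypot(x,y); th=np.arctan2(r,z); s=th/np.maximum(r,1e-9); return np.c_[K[0,0]*x*s+K[0,2],K[1,1]*y*s+K[1,2]]
    return np.c_[K[0,0]*x/z+K[0,2],K[1,1]*y/z+K[1,2]]
def unproj(n,uv,h,m=None):
    m=m or imaging.camera_model(n); R=Ro.from_euler('xyz',m['rotation']).as_matrix(); K=m['K']
    uv=np.atleast_2d(np.array(uv,float)); x=(uv[:,0]-K[0,2])/K[0,0]; y=(uv[:,1]-K[1,2])/K[1,1]
    if n=='wrist':
        th=np.hypot(x,y); s=np.sin(th)/np.maximum(th,1e-9); d=np.c_[x*s,-y*s,-np.cos(th)]
    else: d=np.c_[x,-y,-np.ones(len(x))]
    d=d@R.T; t=(h-m['position'][2])/d[:,2]; return m['position']+t[:,None]*d
def pink(n='top',img=None,m=None,amin=60,h=30):
    img=imaging.capture(n) if img is None else img
    hsv=cv2.cvtColor(img,cv2.COLOR_BGR2HSV)
    mk=(((hsv[...,0]>160)|(hsv[...,0]<4))&(hsv[...,1]>70)&(hsv[...,2]>90)).astype(np.uint8)
    k,lab,st,ce=cv2.connectedComponentsWithStats(mk)
    out=[]
    for i in range(1,k):
        if st[i,4]<amin: continue
        c=cv2.findContours((lab==i).astype(np.uint8),cv2.RETR_EXTERNAL,cv2.CHAIN_APPROX_NONE)[0][0][:,0]
        w=unproj(n,c,h,m)[:,:2].astype(np.float32); r=cv2.minAreaRect(w)
        (cx,cy),(a,b),an=r
        # angle of the long side
        if a<b: an+=90
        out.append((st[i,4],ce[i].round(1),(round(cx,1),round(cy,1)),(round(max(a,b),1),round(min(a,b),1)),round((an+90)%180-90,1)))
    return out
E
python3 - <<'E'
from h import *
img=cv2.imread('pics/top0.png')
for o in pink(img=img): print(o)
img2=cv2.imread('pics/scene0.png'); print()
for o in pink('scene',img=img2): print(o)
print(proj('top',[[0,0,0]]),proj('scene',[[0,0,0]]))
uv=dict(lane_gl=(168,174),gr=(276,173),cool=(316,161),jar=(238,227),start=(122,220),estop=(117,194),sleeve=(375,215))
for k,h in dict(lane_gl=0,gr=0,cool=0,jar=38,start=68,estop=78,sleeve=121).items(): print(k,unproj('top',uv[k],h).round(0))
cv2.imwrite('pics/crop1.png',cv2.resize(img[80:260,60:320],None,fx=3,fy=3,interpolation=2))
cv2.imwrite('pics/crop2.png',cv2.resize(img[130:250,320:470],None,fx=5,fy=5,interpolation=2))
E
```

```text
(np.int32(332), array([192. , 153.6]), (623.9, 154.1), (63.2, 48.3), 88.9)
(np.int32(321), array([245.4, 154.2]), (618.6, -11.6), (64.1, 49.5), -87.2)
(np.int32(334), array([212.6, 189.8]), (507.6, 90.3), (63.7, 49.6), -84.7)
(np.int32(330), array([296.6, 189. ]), (505.1, -166.3), (63.8, 49.4), -79.7)
(np.int32(337), array([264.5, 190.4]), (502.7, -67.6), (63.6, 49.9), 81.5)
(np.int32(94), array([116.2, 193.7]), (500.8, 384.1), (31.4, 30.3), 2.2)

(np.int32(99), array([107.5,  66. ]), (463.7, -1305.8), (96.5, 65.3), 89.1)
(np.int32(211), array([122.3,  78.8]), (456.8, -1134.0), (142.3, 109.8), -35.3)
(np.int32(182), array([100.8,  89.4]), (595.0, -1084.9), (125.2, 87.2), -85.8)
(np.int32(112), array([137.2,  91.8]), (469.3, -970.0), (114.2, 64.5), -88.8)
(np.int32(165), array([224.6, 180.6]), (508.3, -158.7), (68.8, 52.5), -79.5)
(np.int32(181), array([240.7, 194.5]), (508.3, -58.3), (76.3, 51.5), 79.5)
(np.int32(226), array([222.4, 216. ]), (620.7, -7.2), (69.3, 53.5), -86.6)
(np.int32(219), array([267.4, 219.8]), (510.8, 97.9), (72.4, 52.0), -82.8)
(np.int32(277), array([250.7, 245.8]), (626.2, 157.2), (70.4, 52.3), 88.7)
(np.int32(80), array([331.6, 258.2]), (459.4, 343.5), (39.5, 27.5), 18.2)
[[245.36078736 363.10791857]] [[353.13356218 159.886282  ]]
lane_gl [[567. 233.   0.]]
gr [[ 564. -106.    0.]]
cool [[ 600. -235.    0.]]
jar [[391.  14.  38.]]
start [[415. 351.  68.]]
estop [[491. 365.  78.]]
sleeve [[ 407. -372.  121.]]
```

```bash
echo
```

```text
(no output)
```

View pics/crop1.png

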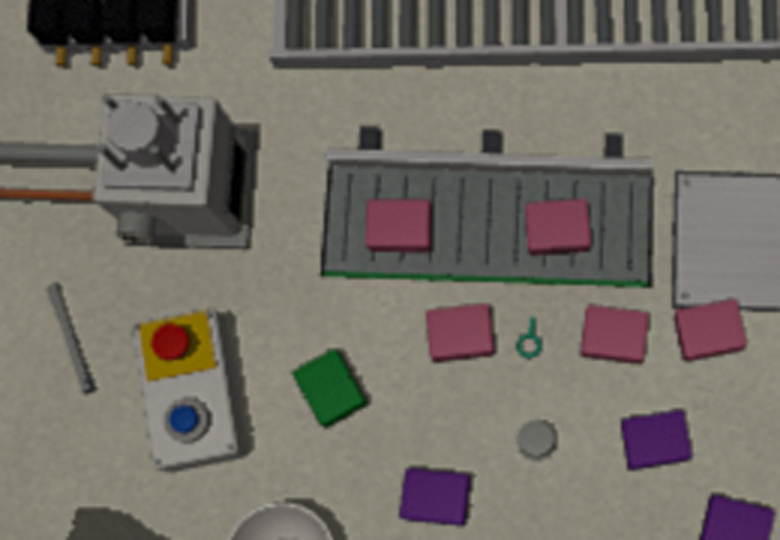

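View pics/crop2.png

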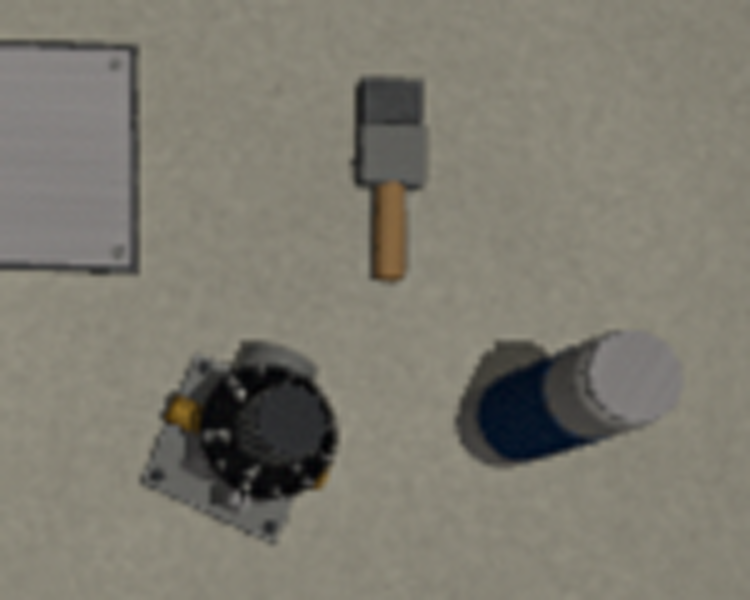

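```bash
python3 - <<'E'
from h import *
m=imaging.camera_model('wrist'); s=bot.get_state()
T=Ro.from_euler('xyz',s['orientation']); R=Ro.from_euler('xyz',m['rotation'])
print((T.inv()*R).as_matrix().round(3)); print(T.inv().apply(m['position']-s['tcp_pos']).round(1))
print(T.as_matrix().round(2))
# spray base / regulator foot
g=lambda x,y:(320+x/5,130+y/5)
print(unproj('top',[g(505,430)],0),'foot',unproj('top',[g(145,480),g(270,540),g(205,355)],6).round(0), unproj('top',[g(635,380)],190))
print('sleeve',unproj('top',[g(288,422)],121), unproj('top',[g(262,430)],78), unproj('top',[g(225,495)],79))
for yaw in(0,1.57,3.14,-1.57): print(yaw,solve_ik([407,-372,300],[3.1416,0,yaw]))
E
```

```text
[[ 0.001  0.95   0.311]
 [ 1.    -0.001 -0.   ]
 [-0.     0.311 -0.95 ]]
[  80.1    0.6 -143.3]
[[-0.95  0.32 -0.  ]
 [ 0.32  0.95 -0.  ]
 [ 0.   -0.   -1.  ]]
[[ 417.8265528  -550.93077717    0.        ]] foot [[ 391. -324.    6.]
 [ 353. -398.    6.]
 [ 468. -367.    6.]] [[ 417.9089908  -544.41539641  190.        ]]
sleeve [[ 408.86643119 -379.71464747  121.        ]] [[ 410.45022734 -377.40752423   78.        ]] [[ 372.99097385 -352.89269025   79.        ]]
0 [-8.74381548e-01  2.93900619e-01 -6.16119148e-02  1.21528943e+00
  4.71251222e-06  2.26721111e+00]
1.57 [-8.74375801e-01  2.93900687e-01 -6.16118212e-02  1.21528854e+00
 -5.63199444e-06  6.97216852e-01]
3.14 [-8.74376307e-01  2.93892212e-01 -6.16234703e-02  1.21527502e+00
 -4.72151158e-06 -8.72783653e-01]
-1.57 [-8.74382063e-01  2.93892144e-01 -6.16235640e-02  1.21527591e+00
  5.63952937e-06 -2.44597472e+00]
```

```bash
python3 - <<'E'
from h import *
bot.move_ptp([350,-376,260],[3.1416,0,0])
m=imaging.camera_model('wrist'); im=imaging.capture('wrist'); np.save('pics/w1.npy',im)
import pickle; pickle.dump(m,open('pics/w1.pkl','wb'))
cv2.imwrite('pics/w1.png',im); print(bot.get_state()['t'],bot.get_state()['tcp_pos'])
print(proj('wrist',[[410,-376,78],[410,-376,121]],m))
E
```

```text
3.4 [ 350.44654078 -375.52475593  259.98647654]
[[254.97339129 114.12584643]
 [255.1216448  116.97808962]]
```

View pics/w1.png

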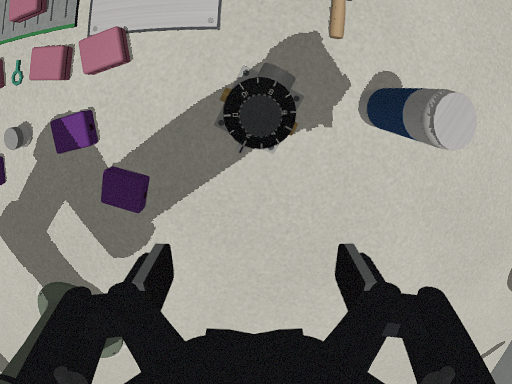

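```bash
python3 - <<'E'
from h import *
im=cv2.imread('pics/w1.png')[60:165,205:315]
cv2.imwrite('pics/w1c.png',np.clip(cv2.resize(im,None,fx=5.5,fy=5.5,interpolation=2).astype(float)*1.6,0,255))
E
```

```text
[ WARN:0@0.090] global loadsave.cpp:1063 imwrite_ Unsupported depth image for selected encoder is fallbacked to CV_8U.
```

View pics/w1c.png

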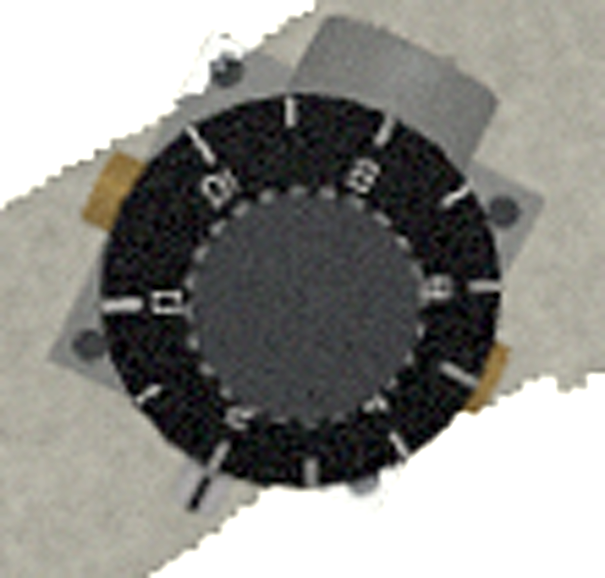

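```bash
python3 - <<'E'
from h import *
import pickle; m=pickle.load(open('pics/w1.pkl','rb'))
print(unproj('wrist',[260.5,116],121,m),unproj('wrist',[259.5,113.1],78,m))
c=np.array([409.5,-379.8])
bot.grip(1.0)
bot.move_ptp([*c,170],[3.1416,0,2.2])
bot.movel([*c,87],threshold=8)
s=bot.get_state(); print(s['tcp_pos'],s['contact_force'],s['qpos'])
bot.grip(0.3,60)
s=bot.get_state(); print(s['t'],s['tcp_pos'],s['contact_force'],s['opening'])
E
```

```text
[[ 410.95539248 -381.06482247  121.        ]] [[ 411.14670722 -380.90414986   78.        ]]
[ 409.80396238 -380.20953577   87.60135935] [ 0.43389622 -0.9780464   1.04007547] [-8.79990823e-01  4.77635618e-01 -3.62929061e-01  7.29449402e-01
 -1.37664634e-05  6.16747986e-02]
6.6417 [ 410.38581485 -379.84126573   88.10566367] [1.43204774 2.31776935 4.9784639 ] 0.4518213525201118
```

```bash
python3 - <<'E'
from h import *
q0=bot.get_state()['qpos'].copy(); q0[5]
for k in range(1,5):
    q=q0.copy(); q[5]+=0.5236*k; bot.move_j(q)
    s=bot.get_state(); print(round(s['t'],2),s['qpos'][5]-q0[5],s['contact_force'].round(1),s['wrist_torque'].round(3),round(s['opening'],3))
bot.grip(1.0); bot.movel([410,-380,200])
yaw=bot.get_state()['orientation'][2]
bot.move_ptp([350,-378,260],[3.1416,0,0])
im=imaging.capture('wrist'); cv2.imwrite('pics/w2.png',im)
cv2.imwrite('pics/w2c.png',cv2.resize(cv2.convertScaleAbs(im[60:165,205:315],alpha=1.6),None,fx=5.5,fy=5.5,interpolation=2)); print(bot.get_state()['t'])
E
```

```text
7.21 0.5216005882208934 [ 4.7  0.9 -2.5] [ 0.268 -0.676 -0.033] 0.449
7.78 1.0460422526537116 [ 7.8  1.  -3.5] [ 0.295 -1.219 -0.076] 0.456
8.34 1.5696198221680644 [ 9.5  0.3 -4.9] [ 0.075 -1.565 -0.042] 0.453
8.91 2.093258657848421 [10.4 -2.  -8.5] [-0.326 -1.806 -0.065] 0.45
10.8167
```

View pics/w2c.png

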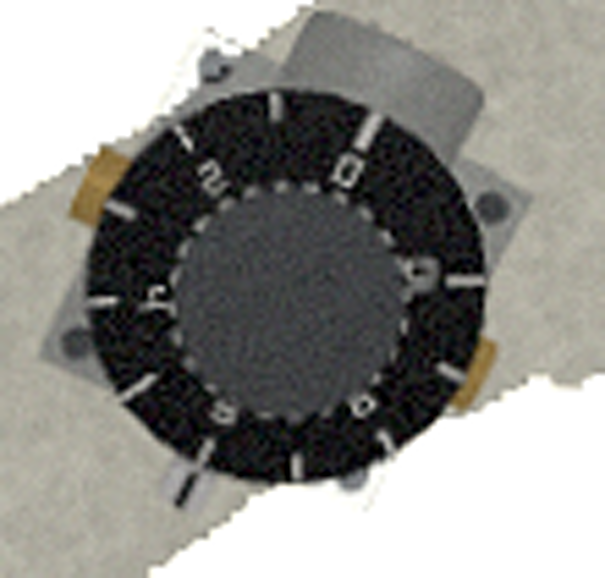

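```bash
python3 - <<'E'
from h import *
import pickle
for i,y in enumerate((60,-140)):
    bot.move_ptp([550,y,280],[3.1416,0,0])
    m=imaging.camera_model('wrist'); im=imaging.capture('wrist'); pickle.dump((m,im),open(f'pics/w3{i}.pkl','wb'))
    cv2.imwrite(f'pics/w3{i}.png',im); print(bot.get_state()['t'])
    for o in pink('wrist',im,m,amin=300): print(o)
E
```

```text
12.625
(np.int32(1771), array([184. , 101.4]), (624.4, 153.4), (64.8, 50.9), 88.6)
(np.int32(1794), array([307.2, 104.2]), (618.8, -11.1), (64.8, 50.6), -87.7)
(np.int32(1637), array([232.2, 183. ]), (510.0, 89.9), (64.8, 51.1), -84.5)
(np.int32(1439), array([341.7, 186.5]), (505.3, -66.8), (65.3, 53.0), 81.2)
(np.int32(1206), array([400.6, 185.3]), (507.7, -162.5), (66.1, 52.7), -79.6)
(np.int32(307), array([ 47.7, 203.9]), (475.0, 411.2), (40.7, 39.0), 46.7)
13.4917
(np.int32(1668), array([161.3, 106. ]), (619.3, -12.9), (65.7, 50.9), -87.1)
(np.int32(1080), array([ 63.1, 112. ]), (624.1, 150.5), (68.6, 51.1), 88.5)
(np.int32(1606), array([273.6, 184.8]), (507.2, -166.3), (64.5, 51.2), -79.5)
(np.int32(1164), array([104.5, 183.5]), (510.4, 87.7), (67.4, 53.3), -85.6)
(np.int32(1559), array([204.1, 186.4]), (504.8, -69.0), (65.3, 51.5), 80.8)
```

View pics/w30.png

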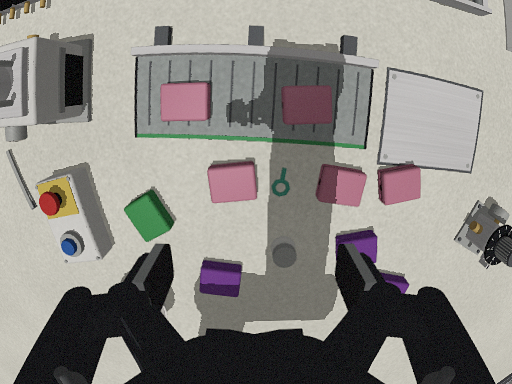

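View pics/w31.png

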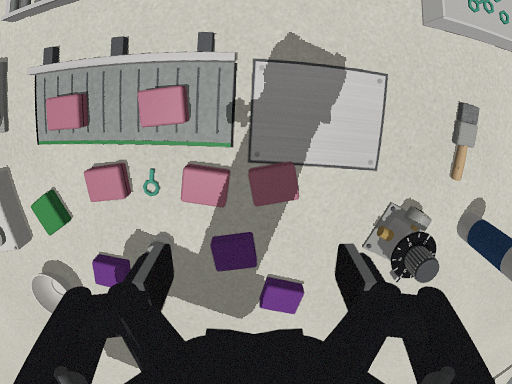

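```bash
python3 - <<'E'
from h import *
import pickle
for f,g,c,t in (('w30',[(136,136),(366,148)],[(387,68),(482,91),(472,172),(378,164)],[(134,54),(250,52),(374,66)]),('w31',[(38,145),(232,146)],[(254,60),(387,73),(377,170),(249,162)],[(32,73),(130,63),(236,60)])):
    m,im=pickle.load(open(f'pics/{f}.pkl','rb'))
    print('green',unproj('wrist',g,0,m)[:,:2].round(1).tolist()); 
    C=unproj('wrist',c,0,m)[:,:2]; print('cool',C.round(1).tolist(),C.mean(0))
    print('fence top front',unproj('wrist',t,25,m)[:,:2].round(1).tolist())
    cv2.imwrite(f'pics/{f}c.png',cv2.resize(im[30:180,20:400] ,None,fx=2.1,fy=2.1,interpolation=2))
E
```

```text
green [[576.2, 237.0], [557.3, -109.8]]
cool [[681.2, -138.1], [670.9, -335.8], [524.4, -333.1], [532.9, -132.7]] [ 602.3749454  -234.93276646]
fence top front [[696.1, 224.6], [688.5, 64.6], [678.8, -106.1]]
green [[572.7, 238.2], [557.2, -107.2]]
cool [[680.5, -138.9], [673.6, -336.5], [523.3, -330.4], [533.4, -131.7]] [ 602.6859622  -234.35869513]
fence top front [[695.8, 217.2], [683.6, 32.8], [677.7, -115.3]]
```

View pics/w30c.png

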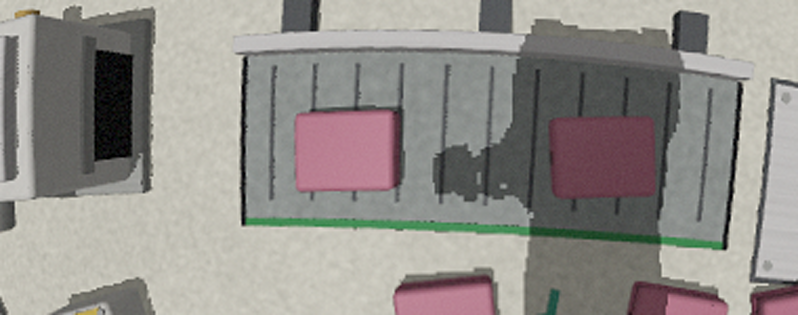

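```bash
cat >> h.py <<'E'
def st(tag=''):
    s=bot.get_state(); print(tag,'t',round(s['t'],2),s['tcp_pos'].round(1),'yaw',round(s['orientation'][2],3),'F',s['contact_force'].round(1),'op',round(s['opening'],3),flush=True); return s
PI=np.pi
def pick(x,y,yawdeg,op=0.9,z=-3,eff=22,hz=90):
    yw=np.radians(yawdeg)
    bot.grip(op)
    bot.move_ptp([x,y,hz],[PI,0,yw]); st('above')
    bot.movel([x,y,15],[PI,0,yw],max_speed=120,threshold=6)
    hit=bot.movel([x,y,z],[PI,0,yw],max_speed=40,threshold=6); st(f'down hit={hit}')
    bot.grip(0.5,eff); return st('gripped')
E
python3 - <<'E'
from h import *
for o in pink(): print(o[1:])
pick(619,-12,2.7)
im=imaging.capture('wrist'); cv2.imwrite('pics/g1.png',im)
E
```

```text
(array([192. , 153.6]), (622.3, 154.2), (63.2, 51.5), 88.9)
(array([244.2, 153.9]), (617.6, -11.0), (64.0, 51.6), -86.9)
(array([212.8, 190. ]), (506.6, 89.8), (64.0, 51.7), -84.7)
(array([116.4, 193.6]), (501.4, 383.3), (31.7, 31.3), -43.8)
above t 14.75 [619.9 -12.7  91.2] yaw 0.047 F [ 0.3 -0.5  0.3] op 0.898
down hit=False t 16.12 [618.8 -12.   -3.3] yaw 0.047 F [ 0.2 -0.6 -1. ] op 0.899
gripped t 16.38 [619.2 -12.   -2.8] yaw 0.047 F [-0.8 -0.4  0.6] op 0.766
```

View pics/g1.png

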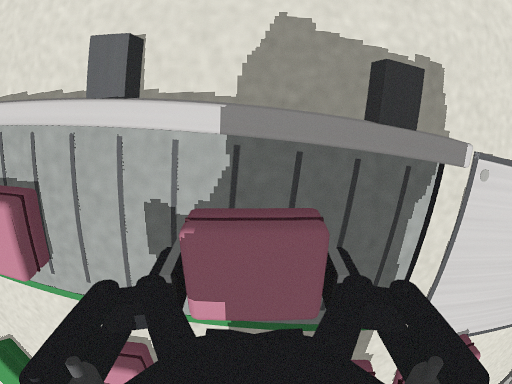

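```bash
cat >> h.py <<'E'
def drag(pts,yawdeg,z=-3.2,sp=120,thr=20):
    for (x,y) in pts:
        h=bot.movel([x,y,z],[PI,0,np.radians(yawdeg)],max_speed=sp,threshold=thr); st(f'drag hit={h}')
        if h: return True
    return False
def release(op=0.9,hz=80):
    bot.grip(op); s=bot.get_state(); p=s['tcp_pos'].copy(); p[2]=hz
    bot.movel(p,max_speed=120); st('up')
E
python3 - <<'E'
from h import *
if not drag([(600,-282.6)],-2.86):
    release()
    pick(624,153,-1.4)
E
```

```text
drag hit=False t 18.83 [ 599.4 -283.7   -2.8] yaw -0.051 F [0.5 4.  6.4] op 0.767
up t 19.95 [ 598.5 -283.4   79.3] yaw -0.05 F [-0.   0.   0.3] op 0.899
above t 24.8 [624.1 152.9  90. ] yaw -0.025 F [-1.   0.6 -0.7] op 0.9
down hit=False t 26.18 [623.9 153.   -3.2] yaw -0.024 F [ 0.6 -0.   0.1] op 0.902
gripped t 26.43 [624.3 153.1  -2.8] yaw -0.024 F [-0.5 -0.5  0.8] op 0.769
```

```bash
python3 - <<'E'
from h import *
if not drag([(604.5,-187)],-2.86):
    release()
    bot.move_ptp([450,-187,280],[PI,0,0])
    m=imaging.camera_model('wrist'); im=imaging.capture('wrist'); cv2.imwrite('pics/w4.png',im); st()
    for o in pink('wrist',im,m,amin=300): print(o)
    for o in pink(): print(o)
E
```

```text
Traceback (most recent call last):
  File "h.py", line 44, in drag
    h=bot.movel([x,y,z],[PI,0,np.radians(yawdeg)],max_speed=sp,threshold=thr); st(f'drag hit={h}')
bench.IKError: the arm cannot follow that straight line within its joint ranges
```

```bash
python3 - <<'E'
from h import *
release()
print(pick(624,153,178.6)['qpos'])
if not drag([(604.5,-187)],177.14):
    release()
    bot.move_ptp([450,-187,280],[PI,0,0])
    m=imaging.camera_model('wrist'); im=imaging.capture('wrist'); cv2.imwrite('pics/w4.png',im); st()
    for o in pink('wrist',im,m,amin=300): print(o)
    for o in pink(): print(o)
E
```

```text
up t 27.54 [623.4 152.9  79.4] yaw -0.024 F [-1.  -0.4  1.2] op 0.898
above t 30.41 [624. 153.  90.] yaw 3.117 F [-0.3  0.2 -0.2] op 0.9
down hit=False t 31.78 [623.8 153.   -3.3] yaw 3.117 F [-0.2 -0.3  0.6] op 0.9
gripped t 32.03 [624.2 153.   -2.8] yaw 3.117 F [-0.1  0.8  0.4] op 0.771
[ 1.25615466e-01  7.18451792e-01 -1.89582722e-01  6.62265814e-01
 -5.93328328e-06  1.50081217e-01]
drag hit=False t 35.02 [ 603.8 -187.5   -2.8] yaw 3.091 F [-0.1  6.   8. ] op 0.77
up t 36.14 [ 602.9 -187.7   79.3] yaw 3.092 F [-0.3  0.3 -0.8] op 0.898
 t 38.7 [ 450.  -187.   279.8] yaw 0.0 F [-0.2 -0.1  0.1] op 0.899
(np.int32(1860), array([254.1,  41.3]), (602.1, -186.9), (64.3, 52.9), 87.0)
(np.int32(1665), array([326.6,  46.5]), (598.3, -281.2), (66.6, 51.7), 87.5)
(np.int32(1822), array([238.9, 113.1]), (506.2, -166.5), (64.6, 50.7), -79.3)
(np.int32(1679), array([168. , 117.1]), (503.9, -69.5), (65.1, 51.3), 81.5)
(np.int32(1113), array([ 71.7, 121.1]), (508.6, 88.4), (65.6, 50.7), -84.8)
(np.int32(288), array([300.6, 157.6]), (602.0, -185.2), (63.5, 50.6), 84.6)
(np.int32(342), array([212.7, 189.9]), (506.6, 89.9), (64.3, 51.7), -84.7)
(np.int32(340), array([264.5, 190.5]), (500.9, -67.3), (63.5, 53.3), 81.2)
(np.int32(97), array([116.3, 193.7]), (501.4, 383.3), (31.7, 31.3), -43.8)
```

View pics/w4.png

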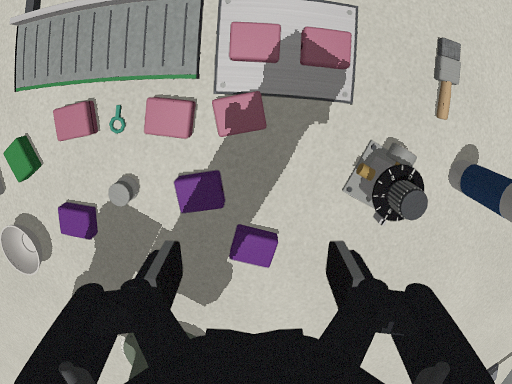

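```bash
cat >> h.py <<'E'
O=np.array([681,58.8]); LY=-0.05
def lane(x,y):
    c,s=np.cos(LY),np.sin(LY); return (O[0]+c*x-s*y, O[1]+s*x+c*y)
def seat(y,yawdeg=177.14,z=-3.2,thr=8):
    p=lane(-15,y); h=bot.movel([*p,z],[PI,0,np.radians(yawdeg)],max_speed=30,threshold=thr)
    s=st(f'seat hit={h}'); c,n=np.cos(LY),np.sin(LY); d=s['tcp_pos'][:2]-O; print('lane xy',c*d[0]+n*d[1],-n*d[0]+c*d[1]); return h
E
python3 - <<'E'
from h import *
import pickle
m,im=pickle.load(open('pics/w31.pkl','rb'))
print('ring',unproj('wrist',[(151,188),(152,168),(143,188),(160,188)],3,m)[:,:2].round(0).tolist())
s=pick(504.5,-69,171.3); 
if s['opening']>0.7:
  if not drag([(570,-62),lane(-70,-10),lane(-45,0)],177.14,thr=18): print(seat(0))
E
```

```text
ring [[494.0, 20.0], [526.0, 16.0], [495.0, 34.0], [494.0, 5.0]]
above t 41.28 [504.7 -69.2  90.2] yaw 2.989 F [-0.5  0.2  0.3] op 0.898
down hit=False t 42.66 [504.3 -69.   -3.2] yaw 2.99 F [ 0.5 -0.1 -0.1] op 0.902
gripped t 42.91 [504.7 -69.   -2.8] yaw 2.99 F [-0.1 -0.3 -0.3] op 0.768
drag hit=True t 43.12 [506.8 -68.9  -2.8] yaw 2.996 F [1.3 0.3 3.7] op 0.765
```

```bash
python3 - <<'E'
from h import *
im=imaging.capture('wrist'); cv2.imwrite('pics/g2.png',im)
st()
if not drag([(570,-62),lane(-70,-10),lane(-45,0)],177.14,sp=70,thr=25): print(seat(0))
E
```

```text
t 43.17 [506.8 -68.9  -2.8] yaw 2.996 F [2.1 0.6 3.7] op 0.77
drag hit=True t 43.52 [509.4 -68.8  -2.6] yaw 3.006 F [0.2 0.2 4.7] op 0.77
```

View pics/g2.png

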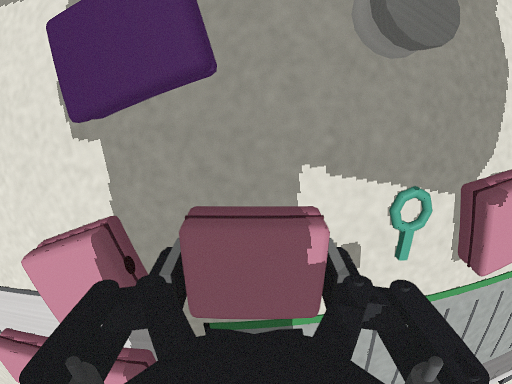

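```bash
python3 - <<'E'
from h import *
im=imaging.capture('wrist'); cv2.imwrite('pics/g3.png',cv2.resize(im[180:384,0:300],None,fx=2.6,fy=2.6,interpolation=2))
s=st(); print(s['effort'],s['wrist_torque'],s['qpos'])
t=imaging.capture('top'); cv2.imwrite('pics/t3.png',cv2.resize(t[120:260,150:350],None,fx=4,fy=4,interpolation=2))
for o in pink(img=t): print(o)
E
```

```text
t 43.57 [509.3 -68.8  -2.7] yaw 3.006 F [-0.2 -0.5  3.7] op 0.77
[ 6.08349871e-02 -4.40268302e+01  1.54930544e+01  4.43045748e-01
 -1.86784160e-01 -1.66243105e-02] [ 0.09452176 -0.26888816  0.0767088 ] [-0.27418365  0.55023512 -0.54521541  0.48491663 -0.00621677 -0.13864647]
(np.int32(275), array([303.7, 158.5]), (602.2, -189.7), (55.8, 51.1), 87.3)
(np.int32(327), array([332.8, 158.8]), (598.1, -281.0), (65.3, 51.0), 86.5)
(np.int32(308), array([211.9, 189.5]), (507.2, 89.8), (64.0, 50.6), -84.7)
(np.int32(306), array([297.5, 189.3]), (503.8, -166.4), (63.5, 52.5), -80.7)
```

View pics/g3.png

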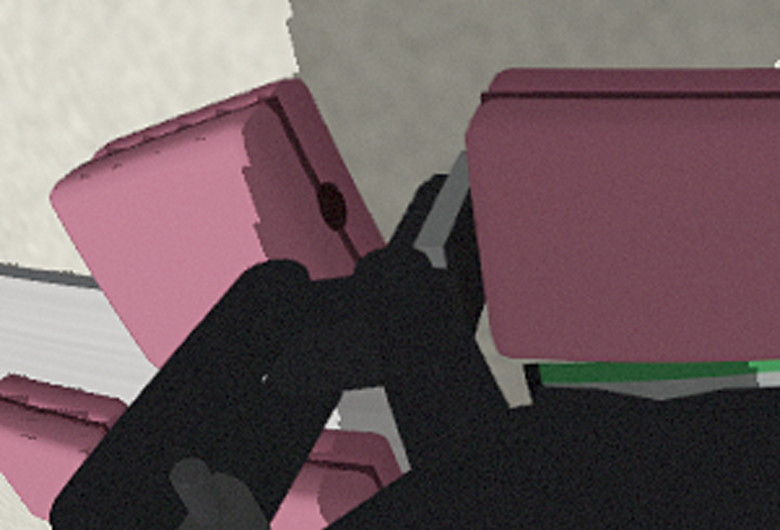

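View pics/t3.png

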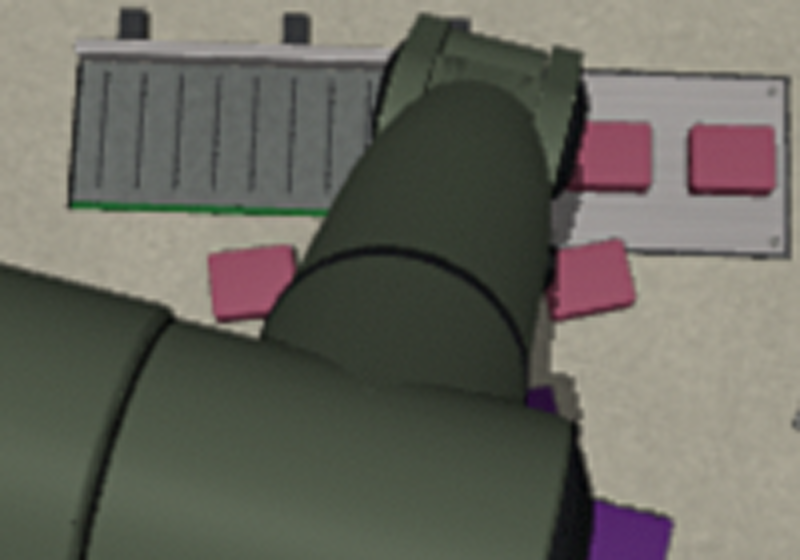

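```bash
python3 - <<'E'
from h import *
s=bot.get_state(); p=s['tcp_pos'].copy()
bot.grip(0.84); p[2]=0; bot.movel(p,max_speed=20); st('up'); bot.grip(0.5,22); st('regrip')
for x in (512,516,522,535):
    h=bot.movel([x,-68,0.0],[PI,0,np.radians(172.3)],max_speed=40,threshold=30); st(f'{h}')
    if h: break
E
```

```text
up t 44.15 [ 5.095e+02 -6.880e+01  1.000e-01] yaw 3.006 F [ 0.  -0.2  0.2] op 0.841
regrip t 44.37 [ 5.095e+02 -6.890e+01  2.000e-01] yaw 3.006 F [-0.9  0.3  1.8] op 0.766
False t 44.62 [ 5.105e+02 -6.860e+01  2.000e-01] yaw 3.007 F [-3.7 -1.5  6. ] op 0.765
False t 44.87 [ 5.141e+02 -6.830e+01  1.000e-01] yaw 3.007 F [-5.8 -0.8  9.6] op 0.771
False t 45.17 [ 5.213e+02 -6.820e+01  2.000e-01] yaw 3.007 F [-3.3  0.2  6.9] op 0.772
False t 45.64 [ 5.344e+02 -6.820e+01  2.000e-01] yaw 3.007 F [-3.9 -0.8  6.1] op 0.767
```

```bash
python3 - <<'E'
from h import *
if not drag([(575,-64),lane(-70,-10),lane(-45,0)],177.14,z=0,sp=80,thr=30): print(seat(0,z=0,thr=12))
E
```

```text
drag hit=False t 46.29 [ 5.761e+02 -6.420e+01  3.000e-01] yaw 3.092 F [ 0.7 -0.6  4.7] op 0.768
drag hit=False t 47.96 [6.098e+02 5.170e+01 2.000e-01] yaw 3.091 F [-1.5 -2.9  7.5] op 0.77
drag hit=False t 48.44 [6.358e+02 6.160e+01 3.000e-01] yaw 3.092 F [-0.5 -0.2  6.8] op 0.771
seat hit=True t 48.77 [6.358e+02 6.160e+01 2.000e-01] yaw 3.091 F [-0.5 -0.4  3.6] op 0.768
lane xy -45.305859804382614 0.5112927266287284
True
```

```bash
python3 - <<'E'
from h import *
src='''
def lanexy(p):
    c,n=np.cos(LY),np.sin(LY); d=p[:2]-O; return np.array([c*d[0]+n*d[1],-n*d[0]+c*d[1]])
def seat(y,yawdeg=177.14,z=0,x0=-45,x1=-14,step=3,fl=10):
    f0=None
    for x in np.arange(x0+step,x1+.1,step):
        bot.movel([*lane(x,y),z],[PI,0,np.radians(yawdeg)],max_speed=30,threshold=60)
        s=bot.get_state(); f=s['contact_force'][0]
        print(x,lanexy(s['tcp_pos']).round(1),s['contact_force'].round(1))
        if x<-32: f0=f if f0 is None else max(f,f0)
        elif f<-fl: return True
    return False
'''
open('h.py','a').write(src); exec(src)
print(seat(0)); st()
E
```

```text
-42.0 [-44.5   0.6] [-6.8 -0.5 11.1]
-39.0 [-41.5   0.7] [-5.5  0.1 12.2]
-36.0 [-38.6   0.8] [-5.4  0.5 11.1]
-33.0 [-35.6   0.9] [-5.4  0.1 10.3]
-30.0 [-32.6   0.9] [-6.2  1.3 11.4]
-27.0 [-29.6   0.9] [-5.4  0.2 11.1]
-24.0 [-26.5   1. ] [-5.3  0.6 10.4]
-21.0 [-23.6   1. ] [-5.7  1.8 10.5]
-18.0 [-20.5   1. ] [-6.   0.5 10.3]
-15.0 [-19.1   1. ] [-9.9  0.6 14.2]
False
 t 51.27 [6.62e+02 6.08e+01 1.00e-01] yaw 3.092 F [-9.9  0.6 14.2] op 0.769
```

```bash
python3 - <<'E'
from h import *
for x in (-13,-11):
    bot.movel([*lane(x,0),0],[PI,0,np.radians(177.14)],max_speed=30,threshold=60)
    s=bot.get_state(); print(x,lanexy(s['tcp_pos']).round(2),s['contact_force'].round(1))
im=imaging.capture('wrist'); cv2.imwrite('pics/g4.png',im)
E
```

```text
-13 [-19.04   1.11] [-15.1   0.6  17.3]
-11 [-18.91   1.12] [-19.5   0.8  22.7]
```

View pics/g4.png

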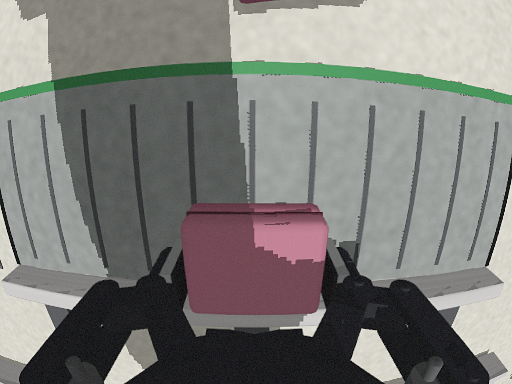

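```bash
cat >> h.py <<'E'
def relax(y,x,z=0,yawdeg=177.14):
    bot.movel([*lane(x,y),z],[PI,0,np.radians(yawdeg)],max_speed=20); st('relax'); release(0.86)
def look(name,x,y,z,yaw):
    bot.move_ptp([x,y,z],[PI,0,yaw]); m=imaging.camera_model('wrist'); im=imaging.capture('wrist'); cv2.imwrite(f'pics/{name}.png',im); st()
    for o in pink('wrist',im,m,amin=300): print(o[0],o[1],o[2],o[3],o[4],'tool yaw',(o[4])%180-90)
E
python3 - <<'E'
from h import *
relax(0,-17)
look('w5',560,-60,240,PI-0.05)
E
```

```text
relax t 52.27 [662.3  60.8  -0. ] yaw 3.092 F [-2.5  0.3  8.4] op 0.769
up t 53.34 [662.9  60.1  79.4] yaw 3.092 F [-0.7  0.8 -0.5] op 0.861
 t 54.29 [559.9 -59.2 238.3] yaw 3.092 F [ 0.1 -0.4 -0.4] op 0.859
1913 [370. 117.] (507.7, 88.5) (65.8, 51.6) -84.4 tool yaw 5.599999999999994
2034 [165.  123.5] (505.5, -163.6) (68.3, 50.9) -80.5 tool yaw 9.5
1787 [159.1 197.5] (600.0, -184.0) (68.0, 56.1) 86.7 tool yaw -3.299999999999997
1467 [ 97.8 197.3] (595.5, -276.6) (74.1, 55.8) 86.7 tool yaw -3.299999999999997
1543 [345.4 226.5] (654.6, 60.4) (66.2, 59.2) 86.6 tool yaw -3.4000000000000057
```

View pics/w5.png

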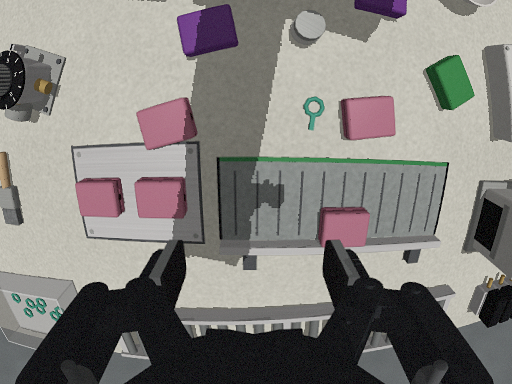

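```bash
python3 - <<'E'
from h import *
s=pick(506.5,-165.5,190,z=0)
if s['opening']>0.7:
  if not drag([(530,-112)],186,z=0,sp=70,thr=35):
    if not drag([(585,-55),lane(-45,-97)],177.14,z=0,sp=80,thr=35):
      print(seat(-97,x0=-40,x1=-9,fl=14)); st()
E
```

```text
above t 55.29 [ 507.6 -165.5   90.7] yaw -2.967 F [ 0.3 -0.1 -0.1] op 0.904
down hit=False t 56.59 [ 5.063e+02 -1.654e+02 -3.000e-01] yaw -2.967 F [ 0.2 -0.5  0.7] op 0.901
gripped t 56.84 [ 5.067e+02 -1.657e+02  2.000e-01] yaw -2.967 F [-0.8  0.2  0.3] op 0.768
drag hit=False t 57.83 [ 5.304e+02 -1.114e+02  2.000e-01] yaw -3.037 F [-0.2  2.8  4.4] op 0.773
drag hit=False t 58.97 [ 5.848e+02 -5.630e+01  2.000e-01] yaw 3.09 F [-1.3 -2.8  5. ] op 0.768
drag hit=False t 59.74 [ 6.311e+02 -3.700e+01  2.000e-01] yaw 3.091 F [-1.  -2.2  4.4] op 0.769
-37.0 [-37.8 -97.8] [-3.1 -0.3  8.1]
-34.0 [-35.7 -97.7] [-5.2  0.4  9. ]
-31.0 [-32.9 -97.6] [-5.8 -0.8  9.6]
-28.0 [-30.  -97.6] [-6.3  0.4 10.4]
-25.0 [-27.1 -97.6] [-7.  -0.5  9.9]
-22.0 [-24.1 -97.6] [-6.4  0.6 10. ]
-19.0 [-21.  -97.6] [-7.2  0.9 10.9]
-16.0 [-20.2 -97.5] [-11.6   0.1  14.2]
-13.0 [-19.8 -97.5] [-18.7   1.1  21.1]
True
 t 62.16 [656.3 -37.6  -0. ] yaw 3.09 F [-18.7   1.1  21.1] op 0.769
```

```bash
python3 - <<'E'
from h import *
relax(-97,-18)
look('w6',590,40,230,PI-0.05)
E
```

```text
relax t 62.56 [ 6.563e+02 -3.770e+01 -1.000e-01] yaw 3.091 F [-6.3 -0.3  7.5] op 0.771
up t 63.62 [657.5 -37.3  79.3] yaw 3.092 F [ 0.1  0.1 -0.6] op 0.862
 t 64.43 [589.6  39.4 227.8] yaw 3.091 F [ 0.2  0.9 -0.3] op 0.859
2423 [293.7  93.5] (508.7, 89.9) (64.9, 50.8) -84.5 tool yaw 5.5
332 [504.9  93.7] (491.6, 414.5) (40.9, 36.9) 2.4 tool yaw -87.6
1560 [ 89.4 182.7] (600.8, -180.9) (73.4, 55.1) 87.2 tool yaw -2.799999999999997
1152 [ 39.3 183.5] (596.9, -272.3) (82.5, 54.6) 87.5 tool yaw -2.5
1835 [196.7 215.6] (652.4, -35.9) (65.4, 52.1) 88.4 tool yaw -1.5999999999999943
1938 [273.6 216.3] (657.3, 61.8) (64.4, 53.4) 86.8 tool yaw -3.200000000000003
```

View pics/w6.png

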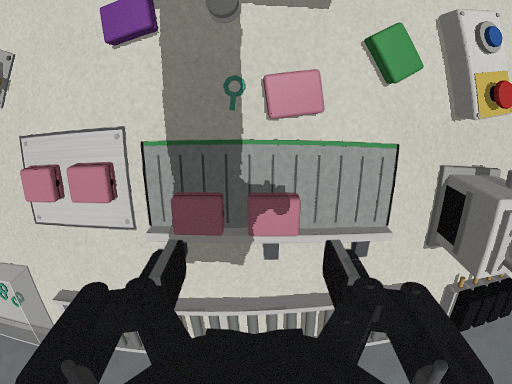

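```bash
python3 - <<'E'
from h import *
s=pick(508.5,90,185.5,op=0.85,z=0)
if s['opening']>0.7:
    if not drag([(575,105),lane(-45,97)],177.14,z=0,sp=80,thr=35):
      print(seat(97,x0=-40,x1=-9,fl=14)); st()
E
```

```text
above t 65.37 [510.3  89.8  90.8] yaw -3.046 F [0.5 0.  0.9] op 0.849
down hit=False t 66.67 [ 5.082e+02  9.000e+01 -3.000e-01] yaw -3.046 F [0.1 0.3 0.4] op 0.849
gripped t 66.88 [5.086e+02 9.000e+01 1.000e-01] yaw -3.046 F [ 0.3  0.4 -0.7] op 0.762
drag hit=False t 67.88 [5.752e+02 1.049e+02 1.000e-01] yaw 3.092 F [ 1.2 -0.6  0.2] op 0.766
drag hit=False t 69.09 [6.407e+02 1.579e+02 1.000e-01] yaw 3.092 F [-1.6 -1.6  4.2] op 0.771
-37.0 [-37.   97.4] [-2.3  0.8  4.4]
-34.0 [-34.3  97.3] [-3.2  0.8  5.7]
-31.0 [-31.3  97.3] [-3.7  0.7  6.2]
-28.0 [-28.2  97.2] [-3.   1.   4.8]
-25.0 [-25.2  97.2] [-3.2  0.6  5.2]
-22.0 [-22.2  97.2] [-3.3  0.4  5.2]
-19.0 [-20.3  97.2] [-6.3 -0.4  9.1]
-16.0 [-20.3  97.2] [-14.7   0.9  14.6]
True
 t 71.26 [6.655e+02 1.569e+02 1.000e-01] yaw 3.092 F [-14.7   0.9  14.6] op 0.77
```

```bash
python3 - <<'E'
from h import *
relax(97,-18)
look('w7',600,60,190,0.6-0.0)
E
```

```text
relax t 71.51 [6.656e+02 1.570e+02 1.000e-01] yaw 3.092 F [-8.7  1.  10.9] op 0.768
up t 72.58 [667.8 156.4  79.3] yaw 3.092 F [-1.  -0.4 -0.3] op 0.863
 t 74.64 [599.9  60.1 189.7] yaw 0.6 F [ 0.2  0.4 -0.2] op 0.859
3117 [212.5  68.6] (665.6, 156.7) (65.4, 51.0) 87.3 tool yaw -2.700000000000003
3082 [285.8 123.7] (660.6, 62.2) (65.4, 50.9) 87.1 tool yaw -2.9000000000000057
2461 [352.6 178.9] (655.5, -34.6) (67.2, 51.0) 87.2 tool yaw -2.799999999999997
1274 [404.  267.1] (605.3, -180.7) (72.7, 51.5) 85.3 tool yaw -4.700000000000003
573 [441.7 291.4] (610.4, -276.4) (76.1, 33.6) 83.4 tool yaw -6.599999999999994
```

View pics/w7.png

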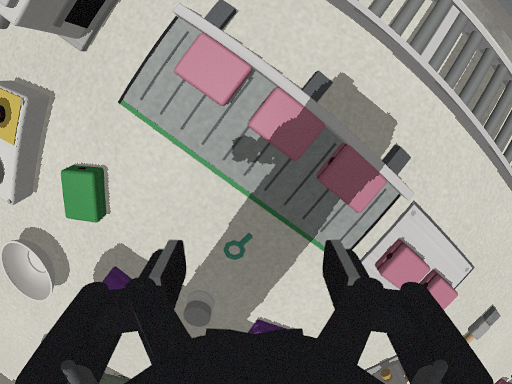

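```bash
python3 - <<'E'
from h import *
im=cv2.imread('pics/w7.png'); cv2.imwrite('pics/w7c.png',cv2.resize(cv2.convertScaleAbs(im[0:230,160:420],alpha=1.3),None,fx=2.6,fy=2.6,interpolation=2))
E
```

```text
(no output)
```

View pics/w7c.png

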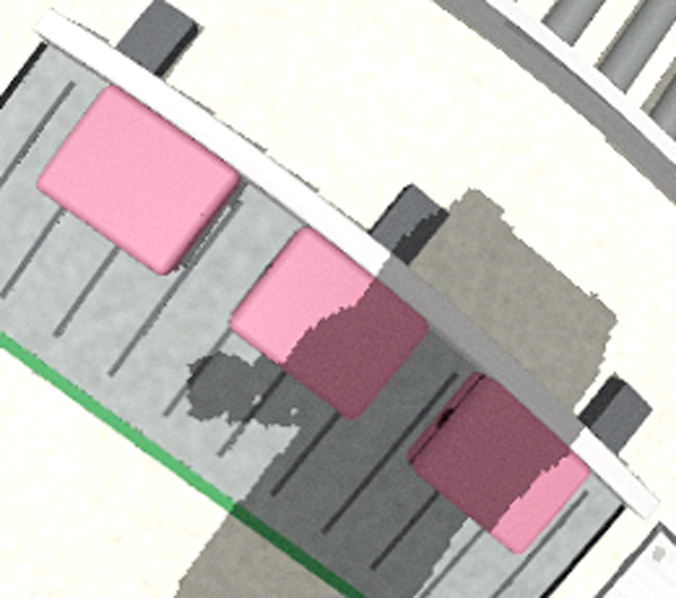

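```bash
python3 - <<'E'
from h import *
import pickle
m,im=pickle.load(open('pics/w30.pkl','rb')); print(unproj('wrist',[68,247],68,m),unproj('top',[122,220],68))
bot.grip(0.0)
look('w8',340,330,240,0.3)
m=imaging.camera_model('wrist'); im=imaging.capture('wrist'); pickle.dump((m,im),open('pics/w8.pkl','wb'))
h=cv2.cvtColor(im,cv2.COLOR_BGR2HSV); mk=cv2.inRange(h,(100,130,60),(125,255,255)); k,l,s,c=cv2.connectedComponentsWithStats(mk)
for i in range(1,k):
    if s[i,4]>80: print(s[i],c[i],unproj('wrist',c[i],68,m))
t=imaging.capture('top'); cv2.imwrite('pics/t8.png',t)
for o in pink(img=t): print(o)
E
```

```text
[[417.5176417  355.51255114  68.        ]] [[415.2838061  351.06175181  68.        ]]
 t 79.78 [340.1 329.9 240. ] yaw 0.3 F [0.4 0.4 0.4] op 0.002
975 [488.8  22. ] (657.0, 65.5) (69.4, 55.6) 87.1 tool yaw -2.9000000000000057
928 [262.1  21.7] (504.8, 371.1) (40.7, 40.5) -72.2 tool yaw 17.799999999999997
[241  82  26  25 505] [253.5009901  93.4970297] [[418.32274533 355.18446149  68.        ]]
(np.int32(317), array([191.2, 141.1]), (662.8, 157.5), (63.4, 48.9), 88.9)
(np.int32(313), array([221.9, 142. ]), (657.7, 61.0), (62.8, 48.8), 88.9)
(np.int32(312), array([253.3, 143.2]), (652.5, -35.8), (62.5, 48.8), 88.9)
(np.int32(319), array([301.9, 157.9]), (603.8, -186.8), (62.2, 48.5), 87.8)
(np.int32(324), array([332.8, 158.7]), (599.1, -282.7), (63.4, 48.2), 88.8)
(np.int32(97), array([116.3, 193.8]), (501.4, 383.3), (31.7, 31.3), -43.8)
```

View pics/w8.png

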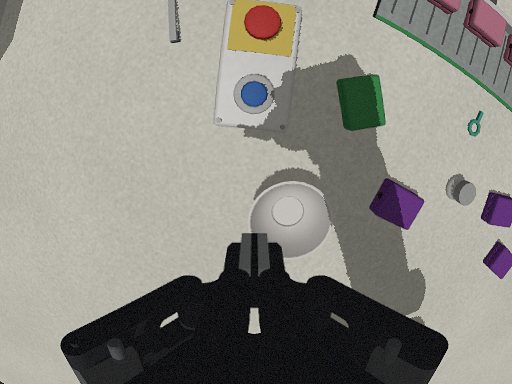

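View pics/t8.png

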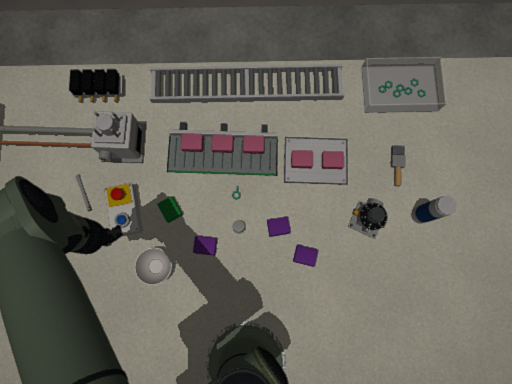

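```bash
python3 - <<'E'
from h import *
bot.move_ptp([418,355,110],[PI,0,0.15]); st()
bot.movel([418,355,72],max_speed=80,threshold=15); st()
for z in (68,66,64,62,60,58,56):
    h=bot.movel([418,355,z],max_speed=20,threshold=40); s=st(f'z {z} {h}')
    if h or s['contact_force'][2]>15: break
bot.dwell(0.3); st()
E
```

```text
t 80.54 [417.6 354.9 110.3] yaw 0.15 F [ 0.8 -0.5 -0.2] op -0.004
 t 81.17 [418.  355.1  72.5] yaw 0.15 F [0.5 0.2 0.6] op 0.003
z 68 False t 81.52 [418.6 355.4  68.5] yaw 0.15 F [-1.2  0.   2.7] op 0.002
z 66 False t 81.77 [418.6 355.4  66.4] yaw 0.15 F [0.9 1.3 4.8] op -0.003
z 64 False t 82.02 [418.6 355.5  65.8] yaw 0.15 F [-2.8 -1.1 17.6] op -0.001
 t 82.32 [418.7 355.5  65.9] yaw 0.15 F [-2.5 -1.5 17.1] op 0.001
```

```bash
python3 - <<'E'
from h import *
bot.movel([418,355,62.5],max_speed=20,threshold=40); st()
im=imaging.capture('wrist'); cv2.imwrite('pics/b1.png',cv2.resize(im[180:340,170:340],None,fx=4,fy=4,interpolation=2))
im=imaging.capture('scene'); cv2.imwrite('pics/b2.png',cv2.resize(im[210:300,290:410],None,fx=6,fy=6,interpolation=2))
E
```

```text
t 82.57 [418.7 355.5  65.6] yaw 0.15 F [-4.9 -3.8 28.1] op -0.002
```

View pics/b1.png

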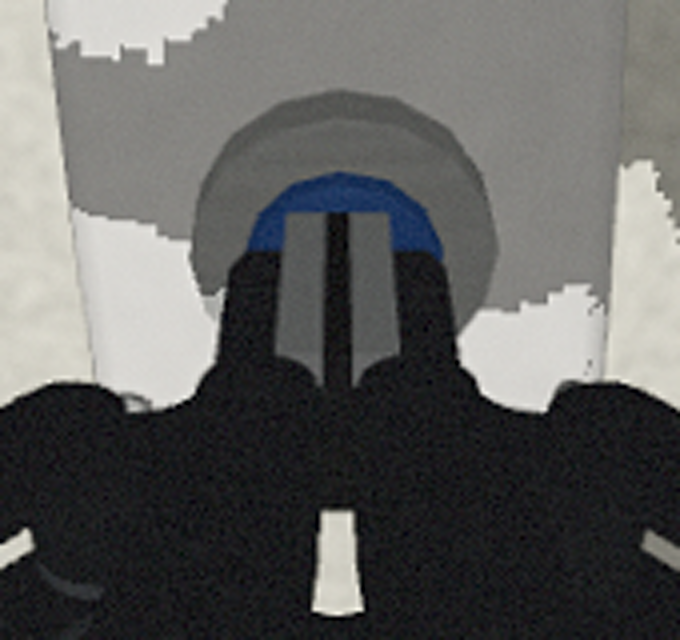

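View pics/b2.png

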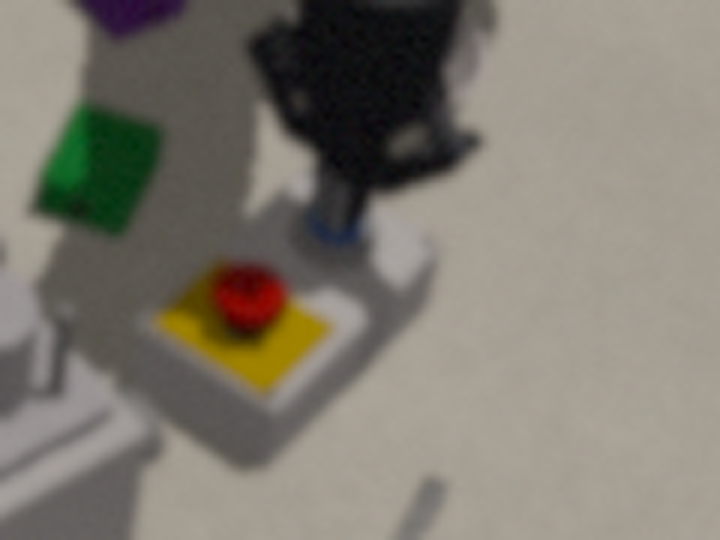

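```bash
python3 - <<'E'
from h import *
for z in (64.5,65.5,66,66.5,67,67.5,68,69,70,71,72,74):
    bot.movel([418,355,z],max_speed=20); bot.dwell(0.1)
    a=[]
    for _ in range(5): bot.dwell(0.02); s=bot.get_state(); a.append(s['contact_force'][2])
    print(z,s['tcp_pos'][2].round(2),np.mean(a).round(2))
    if z in(72,): cv2.imwrite('pics/b3.png',cv2.resize(imaging.capture('wrist')[180:340,170:340],None,fx=4,fy=4,interpolation=2))
E
```

```text
64.5 65.88 13.45
65.5 66.03 6.8
66 66.21 4.65
66.5 66.59 4.28
67 66.99 4.09
67.5 67.41 4.22
68 67.92 3.73
69 68.89 3.49
70 69.86 2.51
71 70.88 2.35
72 71.87 1.35
74 73.88 0.18
```

View pics/b3.png

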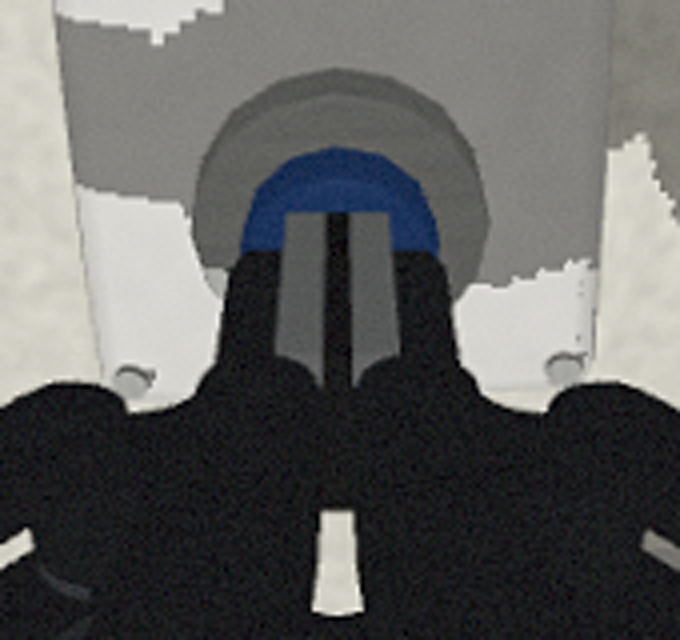

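```bash
python3 - <<'E'
from h import *
bot.movel([418,355,180],max_speed=120)
bot.move_ptp([330,-250,300],[PI,0,0])
m=imaging.camera_model('wrist'); im=imaging.capture('wrist'); cv2.imwrite('pics/e1.png',im); st()
for o in pink('wrist',im,m,amin=300): print(o[2:])
t=imaging.capture('top'); cv2.imwrite('pics/e2.png',t)
for o in pink(img=t): print(o[2:])
for o in pink('scene'): print(o[2:])
E
```

```text
t 93.16 [ 330.1 -249.9  300. ] yaw 0.0 F [-0.4 -0.3 -0.4] op 0.0
((662.8, 157.5), (63.5, 48.9), 88.9)
((657.7, 61.0), (62.9, 48.8), 88.9)
((652.5, -35.8), (62.6, 48.8), 88.9)
((602.1, -186.0), (65.1, 50.2), 84.6)
((598.3, -281.0), (65.3, 50.4), 86.5)
((501.4, 383.3), (31.7, 31.3), -43.8)
((463.7, -1307.2), (94.3, 65.1), 88.1)
((460.0, -1129.6), (144.8, 106.3), -42.3)
((595.0, -1084.7), (123.8, 85.4), 88.6)
((469.1, -971.4), (110.6, 65.2), -88.2)
((602.4, -276.2), (68.4, 51.9), 83.8)
((606.7, -180.8), (89.7, 50.9), 85.2)
((655.2, -31.7), (71.0, 50.6), 89.8)
((661.0, 70.4), (82.2, 50.4), 86.5)
((666.2, 161.8), (69.1, 50.8), 85.5)
((459.1, 344.2), (39.5, 26.1), 18.2)
```

View pics/e1.png

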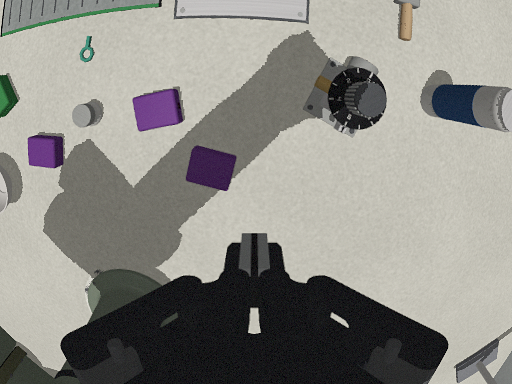

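View pics/e2.png

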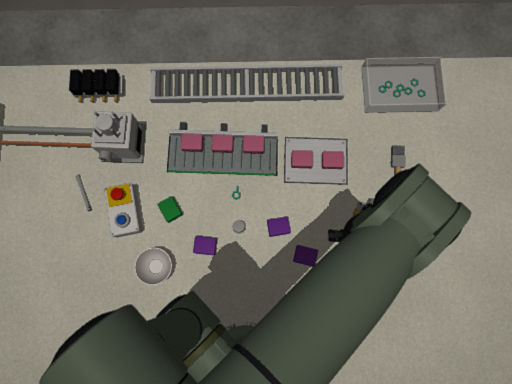

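All positions are unchanged: three moulds at the fence (191,142; 222,143; 253,144) and two on the plate (302,158; 333,159). The sleeve has not been touched since it read 6. I'm handing in.

```bash
python3 - <<'E'
from h import *
im=cv2.imread('pics/e1.png'); cv2.imwrite('pics/e1c.png',cv2.resize(cv2.convertScaleAbs(im[45:145,310:400],alpha=1.6),None,fx=6,fy=6,interpolation=2))
bot.sign_off(); st()
E
```

```text
the job is handed in; nothing more can be done
the job is handed in; nothing more can be done
```

View pics/e1c.png

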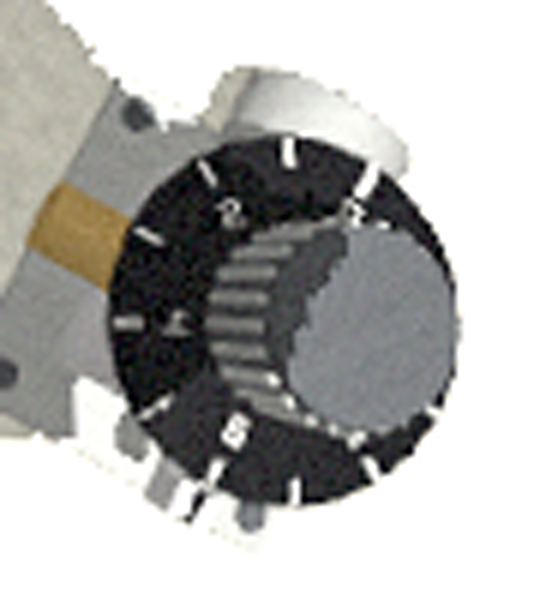

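I did the whole job in the order asked and handed it in at about 93 s, with no verdict reported.

- **Sleeve:** I turned it from 2 to 6. The last picture, taken just before handing in, still shows 6 at the index.
- **Finished moulds:** Both were slid onto the cooling plate, about 48 mm either side of its centre along its length.
- **Waiting moulds:** Only three were there. I slid them into the lane and pushed each one against the fence until it stopped, with gaps of about 30 mm between them. A wrist picture after seating shows them in one line, within about 0.2° of the measured fence direction and with no visible gap. The top camera before handing in shows them unmoved.
- **Start button:** I pressed it until it stopped, over about 6 mm with a spring force of about 5 N, then withdrew the arm. The stop came about 4 mm higher by the robot's reading than the stated height. The spring force over the travel and the pictures both indicate it was fully down.

**Along the way:**
- I let go of one finished mould and gripped it again because of a joint limit.
- The force limit stopped the first waiting mould twice as I began to slide it, so I gripped it again about 3 mm higher.
- The last drags pressed the moulds lightly on the bench, and I saw no lifting.
- No other object on the bench was seen to move in the top camera pictures. I saw no mould knocked aside and no slackening of the grip.

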